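# Lower the slide press onto a glass slide

## Robot

A 6-joint arm with a two-finger parallel gripper is mounted at the origin on the work surface; the furniture and walls round the work are solid. World frame = base frame: x ahead of the robot, y to its left, z up, the work surface at z = 0. Lengths are in m, angles in rad, forces in N, time in s.
With the tool pointing down it reaches from about 0.3 to 0.75 m from the base axis. Payload 8.5 kg.
Tool frame: the origin (TCP) lies midway between the tips of the shut fingers; the grasp point (between the pads) lies 19 mm behind it (bot.grip_point_offset is the distance from the TCP to the grasp point, in m); z points along the fingers, y is the direction in which the jaws open and shut (so a half turn about z gives the same grasp; the last joint's range is limited). The gripper opens to 85 mm and grips with 20 to 120 N. Pads are 22 mm wide; open, the fingers measure 114 mm over their backs; the gripper's body (76 mm by 85 mm) begins 54 mm behind the grasp point. The pads swing forward as they close: fully open they stand 13 mm farther back than shut.
Start: joints at [-1.403, 0.381, 1.297, -0, 1.464, -0.215], TCP at [0.205, -0.51, 0.231] pointing down, gripper open.
Joint ranges: [-3.11, 3.11], [-0.89, 2.33], [0.22, 2.48], [-1.42, 4.56], [0.17, 2.85], [-2.88, 2.88]. Speed limits (rad/s): [2.39, 2.39, 3.14, 3.14, 3.14, 3.14].

## Interface

Orientations are given as a 3x3 rotation matrix whose columns are the frame's x, y, z axes.
In Python, from plant import get_obs, get_image, calibration, order, finder, bot gives the robot as it stands.
- The arm moves only by the tool move_arm, never from a script. Its argument "increments" is a list of rows, each a list of 7 numbers: the shift along the tool's x, y, z scaled (see below), then the turn, a rotation vector about the tool's x, y, z scaled (see below), then the closure, from -1 (fully open) to 1 (shut). A call has exactly 8 rows; each row shifts and turns the commanded pose from where the row before left it, along the tool's axes as they then stand; what a row does not reach is not made up. The controller multiplies each number of a shift by 0.025 m and each number of a turn by 5 degrees. A row lasts 1/8 s, in which the tool goes at most 62.5 mm and 10.7 degrees, less where a joint would pass 70% of its speed; a pose out of reach is approached as far as the arm can. A call with a number of a shift or a turn outside -1 to 1 is refused whole. A call with a gripper value outside its range is refused whole. The fingers move at their own pace and stop on an object; "force" is the grip in N (left out, the last holds). Time passes only in rows, so rows that do not move let the fingers close, or fill a call up. It gives the time, the measured TCP pose, the force and the opening at its end, in the units of the state.
- get_obs(): the state, without advancing time (a new reading comes with each control period).
- get_image(name): name is "scene" or "top"; returns the picture (400x640x3 uint8, red, green, blue); there is no depth.
- calibration(name): a dict with "vertical_fov" (degrees; the focal length in pixels is half the picture's height over the tangent of half this angle, whatever the lens; pixels are square), "cx", "cy" (the principal point, pixels), "k1" (the pictures are not rectified: a ray, as slopes to the right and down, at radius r is drawn at 1 + k1 r^2 times it, then the intrinsics apply), "pose" (4x4, takes a point from camera to world coordinates). Camera axes: x right, y down, z forward; pixel columns grow to the right and rows downward; lengths in m; the calibration is good to about 2 mm. A picture is of the moment at which its call begins. calibration takes no time and is no camera call.
- order.sign_off(): hands the job in, once; it reports no verdict.
Trained networks look in the newest picture that a camera, given by its name, has taken for a name from the list of things; names that differ only in an ending like _2 or _b are one class to them, and where a whole thing is asked for, a point or a joint stands for the part that bears it (a point fixed in the world has none). Each returns a list of dicts, best first, with "confidence" (0 to 1); they miss things now and then, are a little off and sometimes report something else, mostly with a low value. They report only what shows in the picture. A call takes as long as a camera call. They do not tell look-alikes from the thing itself.
- finder.trace(camera, thing): "pixels" (400x640 bool, what is visible of it) and "at" ([column, row] in pixels, amid what is visible of it).
The state is a dict: "time_s": time; "joints": joint angles; "qd": joint speeds; "effort": joint torques, N m; "ee_pos": TCP position; "tool_rot": TCP orientation; "ft_force": force on the tool from outside, world axes, zero at the start; "torque": the same for the moment, N m; "finger_gap": opening from 0.0 (shut) to 1.0 (fully open).
Only numpy, scipy, OpenCV 4.12 (cv2) and the standard library are available. Lean on these libraries where they do the work, as an engineer would, in place of code of your own. Each camera call takes 0.05 s, during which the arm holds its last target.

## Task

The arm of the slide press is propped up by its ratchet. With the fingertips, press the pawl's thumb pad all the way down so that the pawl clears the teeth, then push the arm gently down by its cross-bar handle until its foot rests on the glass slide, and let go. Do not force the arm against the teeth, do not lift or shift the slide, and leave the things round the press where they are.

Things in the scene. Friction and masses are not known exactly. Their poses are not given: they have to be found in the camera images.
- press: the slide press, screwed to the worktop: an aluminium base plate 245 x 110 x 12 mm (its x from -160 to +85 mm, y from -55 to +55 mm) with one upright grey cheek plate, 107 mm high, at y = +16 to +26 mm. Origin on the worktop, straight under the hinge of the arm; z up; the arm extends from the hinge towards -x, the pawl's tail towards +x. The arm's hinge lies 55 mm above the origin and turns about the press's y axis
- press_arm (a joint): angle of the press arm, rad: about 0.6 as propped up at the start, 0 when level with its foot on the slide (the downward stop lies just below, at -0.03). With the pawl in the teeth it rocks by less than 0.1 rad. With the pawl free it is stiff: it neither falls nor springs back, stays where it is left and takes about 4 N at the handle to push down; the foot lands hard on the slide, so finish slowly
- handle (a point): centre of the black round cross-bar handle (22 mm diameter, 76 mm long, lying along the press's y axis) at the arm's end, 160 mm from the hinge; at arm angle a it lies 160 cos(a) mm towards -x from the hinge and 160 sin(a) mm above it. Pushed from above. The steel arm is a bar 16 mm wide and 12 mm high; a foot disc of 26 mm diameter hangs under it 100 mm from the hinge
- press_pawl (a joint): angle of the pawl, rad: 0 in the teeth (start), 0.26 at its stop when the thumb pad is fully pressed; the teeth are cleared beyond about 0.18. It has no return spring: it stays where it is left. Takes about 3 N at the thumb pad
- thumb_pad (a point): centre of the top of the pawl's black ribbed thumb pad (26 mm along x, 30 mm along y), at the tail end of the pawl on the far side of the hinge from the handle: 105 mm towards +x from the press's origin, 116 mm above the worktop at the start. The pawl turns about a pin at x = 50 mm, 92.5 mm above the worktop; fully pressed, the pad goes down by about 15 mm and moves about 4 mm towards +x
- press_bed (a point): centre of the top of the rubber bed pad (56 x 96 mm), 15 mm above the worktop, where the slide lies, straight under the foot
- glass_slide: thick glass slide, 30 x 76 x 4 mm, lying loose on the rubber bed pad; origin at the centre of its underside
- dropper_bottle: small brown bottle with a black cap, 30 mm diameter, 70 mm high, loose, beside the press; origin at the centre of its underside
- coverglass_box: small square box, 50 x 50 x 20 mm, loose, beside the press; origin at the centre of its underside
- forceps: steel forceps, 126 mm long, 10 mm high, lying loose beside the press; origin at the centre of its underside
- tube_rack: rack of capped tubes, 54 x 147 x 92 mm, loose, to the left; origin at the centre of its underside
- timer: white bench timer, 63 x 66 x 30 mm, loose, to the left; origin at the centre of its underside
Things that resemble listed ones, but are neither listed nor needed, are in the scene too. What is meant by the glass_slide is not blue, and is the larger of those in its own colour.

How it is judged:
On the way, in this order (a step that is already met when the one before it is completed fails the run):
1. the pawl is pressed clear of the teeth while the arm is still up (value of joint press_pawl above 0.2 rad and value of joint press_arm above 0.48 rad), for 0.1 s.
2. the arm is pushed down until its foot is on the slide (value of joint press_arm below 0.02 rad), for 0.1 s.
At the end, for the whole second after the job is handed in: The arm is down, level to within 0.02 rad (foot within 2 mm of resting on the glass), with the slide at rest on the bed, its centre within 18 mm of the bed's centre (value of joint press_arm below 0.02 rad and horizontal distance between glass_slide and press_bed below 0.018 m and linear speed of glass_slide below 0.02 m/s); the robot touches nothing.
It fails at once if the slide is lifted off the bed (height (world z) of glass_slide above 0.027 m).
It fails at once if the slide is shifted more than 12 mm (distance of glass_slide from where it was at the start of the episode above 0.012 m).
It fails at once if the arm or pawl is forced with more than 60 N (contact force between the fingers and press above 60 N).
It fails at once if a thing round the press is moved more than 25 mm (distance of any of dropper_bottle, coverglass_box, forceps, tube_rack, timer from where it was at the start of the episode above 0.025 m).
It also fails if it takes over 35 s, if anything falls off the work surface, if the arm or the gripper's body presses on something with over 40 N, if the wrist force passes 120 N, or if a joint passes its speed limit or range.

## Working session

There is one attempt and no reset: what is moved stays moved. The work goes in short steps, Python scripts to look and compute and a tool call to move; the robot and the scene stay as the last step left them, time stands still between calls to the robot, and variables do not carry over. Pictures are saved under pics/ and viewed, and the job is handed in when it is done.

Besides the shell and the picture viewer there is one more tool, called as name(argument=value, ...), one argument or row to a line, values as JSON. move_arm: Moves the arm, as the interface text tells. Its arguments: {"type":"object","properties":{"increments":{"type":"array"},"force":{"type":"number"}},"required":["increments"]}

```bash
mkdir -p pics; ls; python3 - <<'E'
from plant import get_obs,get_image,calibration,finder,bot
import cv2,numpy as np
for n in("scene","top"):
    im=get_image(n); cv2.imwrite(f"pics/{n}0.png",im[:,:,::-1]); c=calibration(n); print(n,{k:(np.round(v,4).tolist()) for k,v in c.items()})
    for t in("press","handle","thumb_pad","glass_slide"):
        for d in finder.trace(n,t)[:3]: print(t,d["confidence"],d["at"],d["pixels"].sum())
o=get_obs();print(o)
E
```

```text
pics
scene {'vertical_fov': 53.0379, 'cx': 318.4293, 'cy': 199.7541, 'k1': -0.0214, 'pose': [[0.9999, 0.0013, 0.0104, 0.53], [-0.0062, -0.7284, 0.6851, -0.6166], [0.0084, -0.6851, -0.7284, 0.8438], [0.0, 0.0, 0.0, 1.0]]}
press 0.65 [307.0, 215.5] 728
press 0.58 [304.3, 264.7] 4013
handle 0.89 [305.9, 217.9] 829
thumb_pad 0.66 [343.4, 293.3] 287
thumb_pad 0.6 [296.8, 284.1] 383
glass_slide 0.77 [355.4, 227.4] 257
glass_slide 0.65 [311.6, 242.9] 214
top {'vertical_fov': 51.9094, 'cx': 322.2539, 'cy': 201.3194, 'k1': 0.0005, 'pose': [[-0.0038, -0.9897, 0.1429, 0.3694], [-0.9999, 0.0052, 0.0092, 0.061], [-0.0098, -0.1429, -0.9897, 1.1659], [0.0, 0.0, 0.0, 1.0]]}
press 0.8 [370.4, 211.2] 3345
handle 0.8 [345.2, 204.4] 582
handle 0.4 [370.6, 211.6] 3188
thumb_pad 0.63 [415.2, 213.5] 288
glass_slide 0.52 [323.1, 158.6] 259
glass_slide 0.49 [345.2, 214.1] 214
glass_slide 0.43 [346.4, 203.4] 638
{'time_s': 0.5, 'joints': array([-1.40329401e+00,  3.80632213e-01,  1.29747631e+00,  8.69902638e-06,
        1.46359435e+00, -2.15284506e-01]), 'qd': array([ 0.00068509, -0.00163265, -0.00081627, -0.00036323,  0.00062169,
        0.00026844]), 'effort': array([-1.19460718e-03, -4.48040557e+01, -2.31335843e+01, -1.71458037e-04,
        7.95363976e-04, -4.40800548e-06]), 'ee_pos': array([ 0.20542949, -0.51014908,  0.23127932]), 'tool_rot': array([[ 9.27627690e-01,  3.73506184e-01, -9.84637881e-06],
       [ 3.73506183e-01, -9.27627684e-01,  1.10110629e-04],
       [ 3.19932273e-05, -1.05819352e-04, -9.99999994e-01]]), 'ft_force': array([ 0.68764733,  0.68510596, -0.48866682]), 'torque': array([-0.04924627,  0.00744868, -0.0064702 ]), 'finger_gap': 1.0015862063852223}
```

View pics/scene0.png

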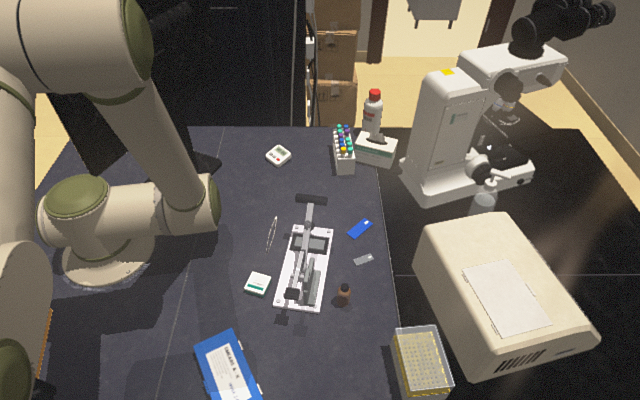

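View pics/top0.png

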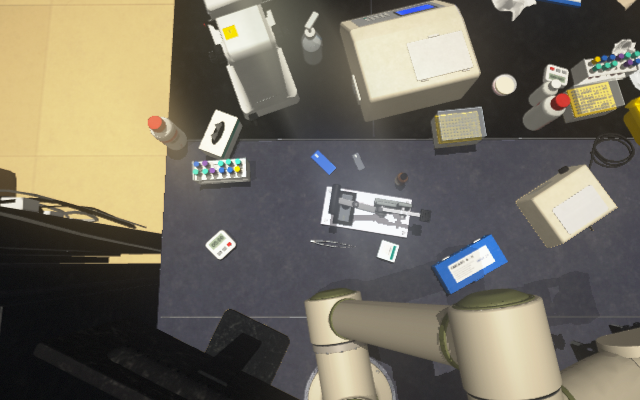

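The press lies with its handle toward +y (top image about (335,205)) and the thumb pad toward −y (about (425,215)). The decoy slides are at (322,160) and (359,160). I'll zoom in next.

```bash
python3 - <<'E'
import cv2
a=cv2.imread("pics/top0.png")[170:250,300:450]; cv2.imwrite("pics/topz.png",cv2.resize(a,None,fx=5,fy=5,interpolation=cv2.INTER_CUBIC))
a=cv2.imread("pics/scene0.png")[180:335,230:390]; cv2.imwrite("pics/scenez.png",cv2.resize(a,None,fx=3.8,fy=3.8,interpolation=cv2.INTER_CUBIC))
E
```

```text
(no output)
```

View pics/topz.png

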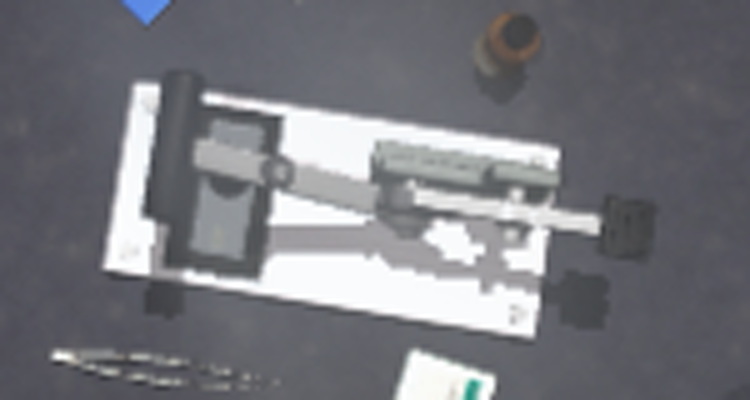

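View pics/scenez.png

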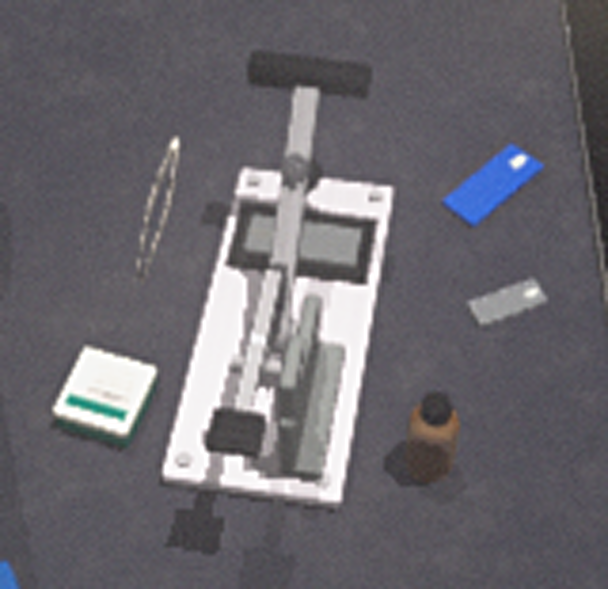

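```bash
cat > h.py <<'E'
import numpy as np,cv2
from plant import calibration
def proj(n,P):
    c=calibration(n); T=np.linalg.inv(np.array(c["pose"])); f=200/np.tan(np.radians(c["vertical_fov"]/2))
    K=np.array([[f,0,c["cx"]],[0,f,c["cy"]],[0,0,1]])
    return cv2.projectPoints(np.array(P,float).reshape(-1,3),cv2.Rodrigues(T[:3,:3])[0],T[:3,3],K,np.array([c["k1"],0,0,0.]))[0][:,0]
def P2W(p,P):
    x,y,t=p; c,s=np.cos(t),np.sin(t); P=np.array(P,float).reshape(-1,3)
    return P@np.array([[c,-s,0],[s,c,0],[0,0,1]]).T+[x,y,0]
E
python3 - <<'E'
from h import *
from scipy.optimize import least_squares
C=[[-.16,.055,.012],[.085,.055,.012],[.085,-.055,.012],[-.16,-.055,.012]]
m={"top":[(327,186.6),(412,199.6),(407,237.6),(321,224)],"scene":[(293.2,224.2),(333.4,228.9),(319.5,312.4),(273.4,305.8)]}
hd={"top":(335.2,198.6),"scene":(311.6,199.2)}; pd={"top":(425.4,215.6),"scene":(292,293.5)}
# top corners order: (-x,+y),( +x,+y),(+x,-y),(-x,-y). scene: top-left is (-x,-y)
ms=m["scene"]; m["scene"]=[ms[1],ms[2],ms[3],ms[0]]
def pts(q):
    a=q[3]; return P2W(q[:3],C+[[-.16*np.cos(a),0,.055+.16*np.sin(a)],[.105,0,.116]])
def r(q,cams=("top","scene")):
    return np.concatenate([(proj(n,pts(q))-np.array(m[n]+[hd[n],pd[n]])).ravel() for n in cams])
for cams in (("top","scene"),("top",),("scene",)):
    s=least_squares(r,[.45,-.1,-1.6,.6],args=(cams,),loss="soft_l1"); q=s.x; print(cams,q,np.round(r(q,cams).reshape(-1,2),1).tolist())
    print(np.round(pts(q),3).tolist())
    if len(cams)==2: np.save("q.npy",q)
E
```

```text
('top', 'scene') [ 0.5012379  -0.09062653 -1.73201693  0.62016794] [[-0.2, -1.0], [0.2, -0.8], [0.3, -0.4], [-0.2, -0.4], [0.0, 0.4], [0.3, -0.7], [0.0, 0.2], [-0.1, 0.0], [-1.6, -0.4], [-0.3, -0.3], [-0.6, 0.5], [-0.1, -0.4]]
[[0.581, 0.058, 0.012], [0.542, -0.183, 0.012], [0.433, -0.166, 0.012], [0.473, 0.076, 0.012], [0.522, 0.038, 0.148], [0.484, -0.194, 0.116]]
('top',) [ 0.49987861 -0.09033401 -1.73515134  0.62226275] [[-0.2, -0.7], [0.2, -0.2], [0.1, 0.2], [-0.4, -0.1], [0.0, 0.7], [0.2, -0.0]]
[[0.58, 0.059, 0.012], [0.54, -0.183, 0.012], [0.432, -0.165, 0.012], [0.472, 0.077, 0.012], [0.521, 0.038, 0.148], [0.483, -0.194, 0.116]]
('scene',) [ 0.50227597 -0.09095079 -1.73011774  0.64413258] [[0.3, 0.2], [0.4, 0.1], [-1.1, -0.2], [0.0, -0.2], [-0.5, 0.4], [0.5, -0.3]]
[[0.582, 0.058, 0.012], [0.543, -0.184, 0.012], [0.434, -0.166, 0.012], [0.473, 0.076, 0.012], [0.523, 0.035, 0.151], [0.486, -0.195, 0.116]]
```

move_arm(
  increments=[
    [0.7,-0.6,0,0,0,0.9,1],
    [0.7,-0.6,0,0,0,0.9,1],
    [0.7,-0.6,0,0,0,0.9,1],
    [0.7,-0.6,0,0,0,0.9,1],
    [0.7,-0.6,0,0,0,0.9,1],
    [0.7,-0.6,0,0,0,0.9,1],
    [0.7,-0.6,0,0,0,0.8,1],
    [0,0,0,0,0,0,1],
  ],
  force=40,
)

```text
time_s: 1.5
ee_pos: [0.3106, -0.3892, 0.2314]
tool_rot: [[0.988, -0.155, 0.0], [-0.155, -0.988, -0.0], [0.0, 0.0, -1.0]]
ft_force: [-0.0, -0.6, 0.5]
finger_gap: -0.002
```

```bash
cat > g.py <<'E'
from h import *
from plant import get_obs
q=np.load("q.npy")
def show(*targets):
    o=get_obs(); R=o["tool_rot"]; p=o["ee_pos"]
    c,s=np.cos(q[2]),np.sin(q[2]); Rp=np.array([[c,-s,0],[s,c,0],[0,0,1]])
    print("t",o["time_s"],"press-frame tcp",np.round((Rp.T@(p-[q[0],q[1],0]))*1000,1),"F",np.round(o["ft_force"],1),"gap",round(o["finger_gap"],2))
    print("tool in press",np.round(Rp.T@R,3).tolist())
    for t in targets: 
        w=P2W(q[:3],t)[0]; print(t,"shift units",np.round(R.T@(w-p)/.025,2))
E
python3 -c "
from g import *
show([.108,0,.16],[.108,0,.118])"
```

```text
t 1.5 press-frame tcp [ 325.3 -140.2  231.4] F [-0.  -0.6  0.5] gap -0.0
tool in press [[-0.005, 1.0, 0.0], [1.0, 0.005, 0.0], [0.0, 0.0, -1.0]]
[0.108, 0, 0.16] shift units [ 5.65 -8.66  2.86]
[0.108, 0, 0.118] shift units [ 5.65 -8.66  4.54]
```

move_arm(
  increments=[
    [0.7,-1,0,0,0,0,1],
    [0.7,-1,0,0,0,0,1],
    [0.7,-1,0.2,0,0,0,1],
    [0.7,-1,0.4,0,0,0,1],
    [0.7,-1,0.4,0,0,0,1],
    [0.7,-1,0.4,0,0,0,1],
    [0.7,-1,0.4,0,0,0,1],
    [0.7,-1,0.4,0,0,0,1],
  ],
)

```text
time_s: 2.5
ee_pos: [0.48, -0.2145, 0.176]
tool_rot: [[0.988, -0.157, -0.0], [-0.157, -0.988, -0.0], [0.0, 0.0, -1.0]]
ft_force: [-0.4, -0.2, 0.1]
finger_gap: -0.001
```

```bash
python3 -c "
from g import *
show([.107,0,.130],[.107,0,.118],[.11,0,.1])
from plant import get_image
for n,b in (('top',(150,260,360,480)),('scene',(180,340,220,380))):
    im=get_image(n)[b[0]:b[1],b[2]:b[3],::-1]; cv2.imwrite(f'pics/{n}1.png',cv2.resize(im,None,fx=3.6,fy=3.6))
"
```

```text
t 2.5 press-frame tcp [125.7  -1.  176. ] F [-0.4 -0.2  0.1] gap -0.0
tool in press [[-0.004, 1.0, 0.0], [1.0, 0.004, 0.0], [0.0, 0.0, -1.0]]
[0.107, 0, 0.13] shift units [ 0.04 -0.75  1.84]
[0.107, 0, 0.118] shift units [ 0.04 -0.75  2.32]
[0.11, 0, 0.1] shift units [ 0.04 -0.63  3.04]
```

View pics/scene1.png

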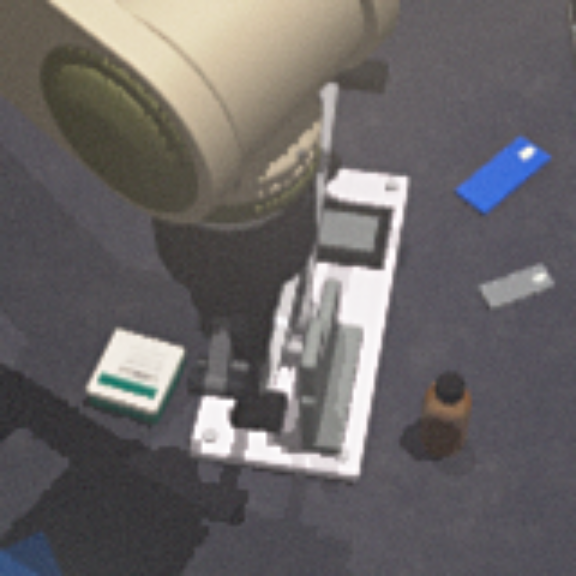

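```bash
python3 -c "
from g import *
print((proj('scene',[[0.48,-0.2145,0.176]])-[220,180])*3.6,(proj('top',[[0.48,-0.2145,0.176]])-[360,150])*3.6)
"
```

```text
[[244.33725084 382.54334466]] [[288.33526236 230.22478811]]
```

View pics/top1.png

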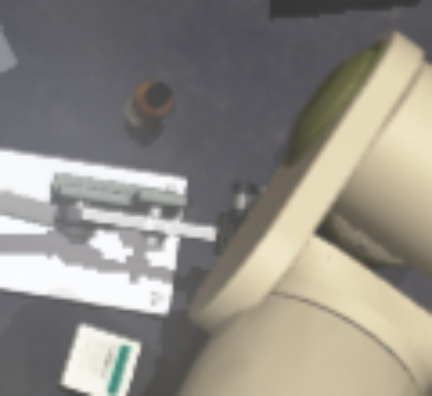

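```bash
python3 -c "
from g import *
from plant import get_image
im=get_image('scene')[240:320,250:330,::-1].copy(); im=cv2.resize(im,None,fx=8,fy=8,interpolation=cv2.INTER_CUBIC)
o=get_obs();print(o['ee_pos'])
p=o['ee_pos'];R=o['tool_rot']
for d in ([0,0,0],[.011,0,0],[-.011,0,0],[0,0,-.02],[0,0,-.04],[0,0.015,0],[0,-.015,0]):
    u=((proj('scene',p+R@np.array(d))[0]-[250,240]+.5)*8).astype(int); cv2.circle(im,tuple(int(v) for v in u),3,(0,0,255),-1)
cv2.imwrite('pics/s2.png',im)
"
```

```text
[ 0.47973088 -0.214287    0.17585292]
```

View pics/s2.png

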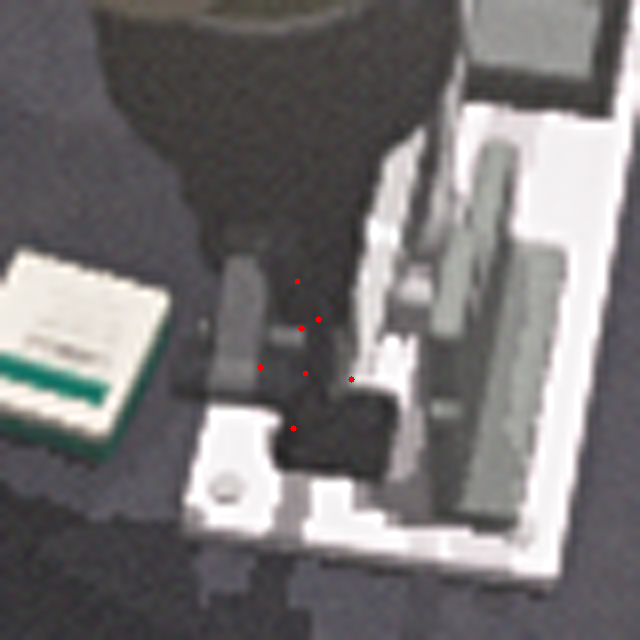

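move_arm(
  increments=[
    [0,-0.35,0.5,0,0,0,1],
    [0,-0.35,0.7,0,0,0,1],
    [0,0,0.5,0,0,0,1],
    [0,0,0.2,0,0,0,1],
    [0,0,0.2,0,0,0,1],
    [0,0,0.2,0,0,0,1],
    [0,0,0.1,0,0,0,1],
    [0,0,0.1,0,0,0,1],
  ],
)

```text
time_s: 3.65
ee_pos: [0.4826, -0.1975, 0.1141]
tool_rot: [[0.988, -0.157, 0.0], [-0.157, -0.988, -0.001], [0.001, 0.001, -1.0]]
ft_force: [-3.6, -2.5, 4.8]
finger_gap: -0.005
```

```bash
python3 -c "
from g import *
show([.109,0,.102])"
```

```text
t 3.65 press-frame tcp [108.5  -1.3 114.1] F [-3.6 -2.5  4.8] gap -0.01
tool in press [[-0.003, 1.0, 0.001], [1.0, 0.003, 0.001], [0.001, 0.001, -1.0]]
[0.109, 0, 0.102] shift units [0.05 0.02 0.48]
```

move_arm(
  increments=[
    [0,0.02,0.08,0,0,0,1],
    [0,0.02,0.08,0,0,0,1],
    [0,0.02,0.08,0,0,0,1],
    [0,0.02,0.08,0,0,0,1],
    [0,0.02,0.06,0,0,0,1],
    [0,0.02,0.04,0,0,0,1],
    [0,0,0.02,0,0,0,1],
    [0,0,0,0,0,0,1],
  ],
)

```text
time_s: 4.65
ee_pos: [0.4821, -0.2, 0.1028]
tool_rot: [[0.988, -0.158, 0.0], [-0.158, -0.988, 0.0], [0.0, -0.0, -1.0]]
ft_force: [0.9, -3.4, 2.8]
finger_gap: 0.003
```

```bash
python3 -c "
from g import *
show([.109,0,.100])
from plant import get_image
im=get_image('scene')[180:320,240:360,::-1].copy(); im=cv2.resize(im,None,fx=4.2,fy=4.2,interpolation=cv2.INTER_CUBIC)
cv2.imwrite('pics/s3.png',im)"
```

```text
t 4.65 press-frame tcp [111.1  -1.4 102.8] F [ 0.9 -3.4  2.8] gap 0.0
tool in press [[-0.003, 1.0, -0.0], [1.0, 0.003, 0.0], [0.0, -0.0, -1.0]]
[0.109, 0, 0.1] shift units [ 0.06 -0.08  0.11]
```

View pics/s3.png

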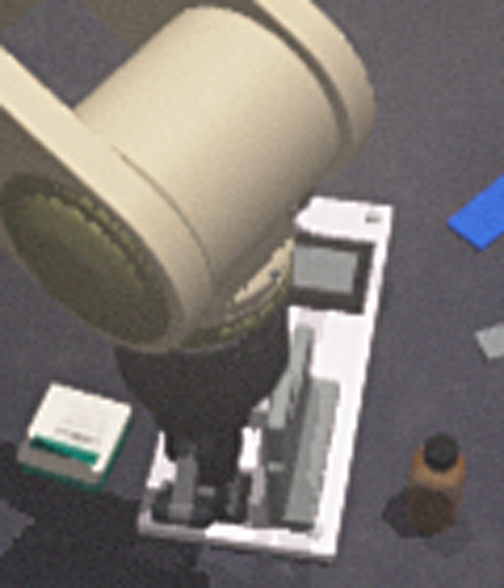

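move_arm(
  increments=[
    [0,0,0.04,0,0,0,1],
    [0,0,0.04,0,0,0,1],
    [0,0,0.04,0,0,0,1],
    [0,0,0,0,0,0,1],
    [0,0,0,0,0,0,1],
    [0,0,0,0,0,0,1],
    [0,0,0,0,0,0,1],
    [0,0,0,0,0,0,1],
  ],
)

```text
time_s: 5.7
ee_pos: [0.4821, -0.2003, 0.1004]
tool_rot: [[0.988, -0.158, 0.001], [-0.158, -0.988, -0.001], [0.001, 0.001, -1.0]]
ft_force: [-1.3, -4.0, 8.8]
finger_gap: 0.0
```

move_arm(
  increments=[
    [0,0,0.03,0,0,0,1],
    [0,0,0.03,0,0,0,1],
    [0,0,0,0,0,0,1],
    [0,0,0,0,0,0,1],
    [0,0,0,0,0,0,1],
    [0,0,0,0,0,0,1],
    [0,0,0,0,0,0,1],
    [0,0,0,0,0,0,1],
  ],
)

```text
time_s: 6.7
ee_pos: [0.4823, -0.2005, 0.0999]
tool_rot: [[0.988, -0.157, 0.002], [-0.157, -0.988, -0.002], [0.002, 0.001, -1.0]]
ft_force: [-3.3, -3.8, 17.8]
finger_gap: 0.0
```

move_arm(
  increments=[
    [0,0,-0.2,0,0,0,1],
    [0,0,-0.6,0,0,0,1],
    [0,0,-1,0,0,0,1],
    [0,0,-1,0,0,0,1],
    [0,0,-1,0,0,0,1],
    [0,-0.5,-0.8,0,0,0,1],
    [0,-1,0,0,0,0,1],
    [0,0,0,0,0,0,1],
  ],
)

```text
time_s: 7.7
ee_pos: [0.4874, -0.1613, 0.2128]
tool_rot: [[0.988, -0.156, -0.002], [-0.156, -0.988, 0.002], [-0.002, -0.002, -1.0]]
ft_force: [0.4, -0.2, -1.4]
finger_gap: 0.0
```

```bash
python3 -c "
from g import *
a=.6
show([-.133,0,.18])
from plant import get_image
im=get_image('scene')[170:320,240:360,::-1].copy(); im=cv2.resize(im,None,fx=4,fy=4,interpolation=cv2.INTER_CUBIC)
cv2.imwrite('pics/s4.png',im)
im=get_image('top')[170:250,300:450,::-1].copy(); im=cv2.resize(im,None,fx=5,fy=5,interpolation=cv2.INTER_CUBIC)
cv2.imwrite('pics/t4.png',im)"
```

```text
t 7.7 press-frame tcp [ 72.   -2.3 212.8] F [ 0.4 -0.2 -1.4] gap 0.0
tool in press [[-0.005, 1.0, -0.002], [1.0, 0.005, -0.002], [-0.002, -0.002, -1.0]]
[-0.133, 0, 0.18] shift units [ 0.14 -8.2   1.32]
```

View pics/s4.png

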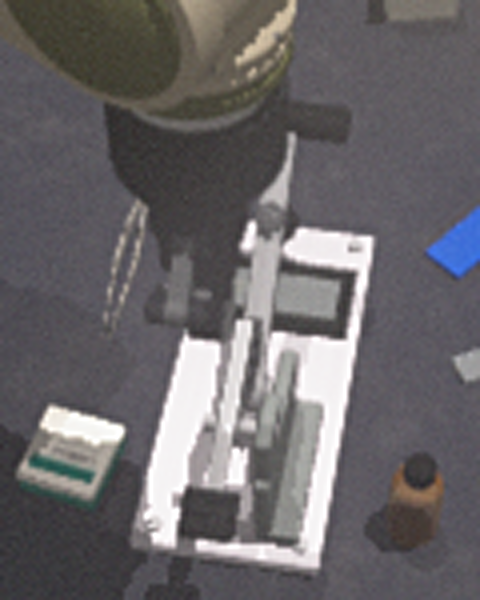

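View pics/t4.png

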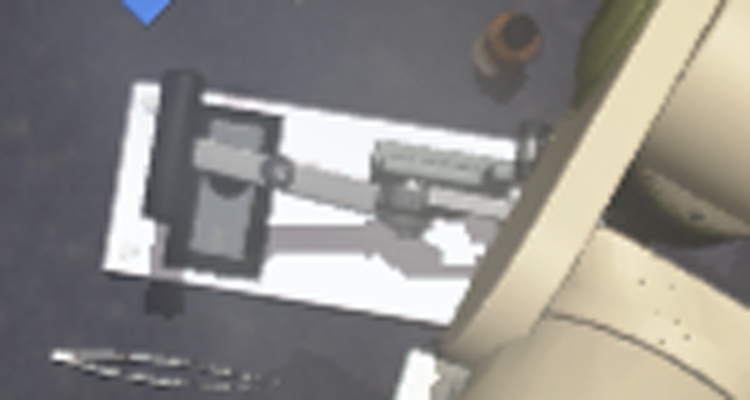

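The pad is visibly lower and the arm is still up at its starting angle. Next I traverse to above the handle.

move_arm(
  increments=[
    [0.02,-1,0,0,0,0,1],
    [0.02,-1,0,0,0,0,1],
    [0.02,-1,0,0,0,0,1],
    [0.02,-1,0,0,0,0,1],
    [0.02,-1,0,0,0,0,1],
    [0.02,-1,0.2,0,0,0,1],
    [0,-1,0.5,0,0,0,1],
    [0,-1,0.5,0,0,0,1],
  ],
)

```text
time_s: 8.8
ee_pos: [0.5224, 0.0341, 0.1824]
tool_rot: [[0.987, -0.158, -0.001], [-0.158, -0.987, 0.0], [-0.001, -0.0, -1.0]]
ft_force: [-0.0, -0.0, -0.3]
finger_gap: 0.001
```

```bash
python3 -c "
from g import *
for a in (.6,.5,.4,.3,.2,.1,.05,0): show([-.16*np.cos(a)-.003*0,0,.066+.16*np.sin(a)])" | grep -v tool
```

```text
t 8.8 press-frame tcp [-126.5    0.8  182.4] F [-0.  -0.  -0.3] gap 0.0
[np.float64(-0.13205369838554853), 0, np.float64(0.15634279574320567)] shift units [-0.03 -0.22  1.04]
t 8.8 press-frame tcp [-126.5    0.8  182.4] F [-0.  -0.  -0.3] gap 0.0
[np.float64(-0.14041320990245965), 0, np.float64(0.14270808617667247)] shift units [-0.03 -0.56  1.59]
t 8.8 press-frame tcp [-126.5    0.8  182.4] F [-0.  -0.  -0.3] gap 0.0
[np.float64(-0.14736975904046162), 0, np.float64(0.1283069347693841)] shift units [-0.03 -0.83  2.17]
t 8.8 press-frame tcp [-126.5    0.8  182.4] F [-0.  -0.  -0.3] gap 0.0
[np.float64(-0.15285383826009696), 0, np.float64(0.11328323306581434)] shift units [-0.03 -1.05  2.77]
t 8.8 press-frame tcp [-126.5    0.8  182.4] F [-0.  -0.  -0.3] gap 0.0
[np.float64(-0.15681065245459866), 0, np.float64(0.0977870929272098)] shift units [-0.03 -1.21  3.39]
t 8.8 press-frame tcp [-126.5    0.8  182.4] F [-0.  -0.  -0.3] gap 0.0
[np.float64(-0.15920066644448413), 0, np.float64(0.08197334666349251)] shift units [-0.03 -1.31  4.02]
t 8.8 press-frame tcp [-126.5    0.8  182.4] F [-0.  -0.  -0.3] gap 0.0
[np.float64(-0.15980004166319461), 0, np.float64(0.07399666708330854)] shift units [-0.03 -1.33  4.34]
t 8.8 press-frame tcp [-126.5    0.8  182.4] F [-0.  -0.  -0.3] gap 0.0
[np.float64(-0.16), 0, np.float64(0.066)] shift units [-0.03 -1.34  4.66]
```

Move over the handle and make contact gently.

move_arm(
  increments=[
    [0,-0.3,0.2,0,0,0,1],
    [0,0,0.3,0,0,0,1],
    [0,0,0.2,0,0,0,1],
    [0,-0.03,0.1,0,0,0,1],
    [0,-0.06,0.1,0,0,0,1],
    [0,-0.06,0.1,0,0,0,1],
    [0,-0.06,0.1,0,0,0,1],
    [0,-0.06,0.1,0,0,0,1],
  ],
)

```text
time_s: 9.8
ee_pos: [0.5248, 0.0483, 0.1536]
tool_rot: [[0.988, -0.158, 0.001], [-0.158, -0.988, 0.0], [0.001, -0.0, -1.0]]
ft_force: [-1.2, 1.2, 4.0]
finger_gap: -0.003
```

```bash
python3 -c "
from g import *
show([-.14,0,.142])"
```

```text
t 9.8 press-frame tcp [-140.9    0.9  153.6] F [-1.2  1.2  4. ] gap -0.0
tool in press [[-0.003, 1.0, -0.0], [1.0, 0.003, 0.001], [0.001, -0.0, -1.0]]
[-0.14, 0, 0.142] shift units [-0.04  0.03  0.46]
```

move_arm(
  increments=[
    [0,-0.04,0.12,0,0,0,1],
    [0,-0.05,0.15,0,0,0,1],
    [0,-0.05,0.15,0,0,0,1],
    [0,-0.05,0.15,0,0,0,1],
    [0,-0.05,0.15,0,0,0,1],
    [0,-0.05,0.15,0,0,0,1],
    [0,-0.05,0.15,0,0,0,1],
    [0,-0.04,0.15,0,0,0,1],
  ],
)

```text
time_s: 10.8
ee_pos: [0.5267, 0.0581, 0.1244]
tool_rot: [[0.988, -0.157, 0.002], [-0.157, -0.988, 0.001], [0.002, -0.001, -1.0]]
ft_force: [0.6, 3.9, 5.0]
finger_gap: 0.003
```

```bash
python3 -c "
from g import *
show([-.157,0,.098],[-.16,0,.068])"
```

```text
t 10.8 press-frame tcp [-150.9    1.2  124.4] F [0.6 3.9 5. ] gap 0.0
tool in press [[-0.003, 1.0, -0.001], [1.0, 0.003, 0.002], [0.002, -0.001, -1.0]]
[-0.157, 0, 0.098] shift units [-0.05 -0.24  1.06]
[-0.16, 0, 0.068] shift units [-0.05 -0.36  2.26]
```

Moving at about 5 N, so the teeth are clear. I continue down.

move_arm(
  increments=[
    [0,-0.03,0.2,0,0,0,1],
    [0,-0.03,0.2,0,0,0,1],
    [0,-0.03,0.2,0,0,0,1],
    [0,-0.03,0.2,0,0,0,1],
    [0,-0.03,0.2,0,0,0,1],
    [0,-0.02,0.2,0,0,0,1],
    [0,-0.02,0.15,0,0,0,1],
    [0,-0.02,0.15,0,0,0,1],
  ],
)

```text
time_s: 11.8
ee_pos: [0.5269, 0.0626, 0.0863]
tool_rot: [[0.987, -0.158, -0.0], [-0.158, -0.987, -0.0], [-0.0, 0.0, -1.0]]
ft_force: [0.6, 2.2, 3.8]
finger_gap: 0.004
```

```bash
python3 -c "
from g import *
show([-.16,0,.066])"
```

```text
t 11.8 press-frame tcp [-155.4    0.7   86.3] F [0.6 2.2 3.8] gap 0.0
tool in press [[-0.003, 1.0, 0.0], [1.0, 0.003, -0.0], [-0.0, 0.0, -1.0]]
[-0.16, 0, 0.066] shift units [-0.03 -0.19  0.81]
```

Now slowly: 0.6 units down to about 71 mm.

move_arm(
  increments=[
    [0,-0.03,0.1,0,0,0,1],
    [0,-0.03,0.08,0,0,0,1],
    [0,-0.03,0.08,0,0,0,1],
    [0,-0.02,0.08,0,0,0,1],
    [0,-0.02,0.08,0,0,0,1],
    [0,0,0.06,0,0,0,1],
    [0,0,0.05,0,0,0,1],
    [0,0,0.04,0,0,0,1],
  ],
)

```text
time_s: 12.8
ee_pos: [0.5275, 0.0661, 0.0723]
tool_rot: [[0.987, -0.158, 0.0], [-0.158, -0.987, 0.0], [0.0, -0.0, -1.0]]
ft_force: [0.1, 1.3, 3.0]
finger_gap: 0.004
```

move_arm(
  increments=[
    [0,0,0.03,0,0,0,1],
    [0,0,0.03,0,0,0,1],
    [0,0,0.03,0,0,0,1],
    [0,0,0.02,0,0,0,1],
    [0,0,0.02,0,0,0,1],
    [0,0,0.02,0,0,0,1],
    [0,0,0,0,0,0,1],
    [0,0,0,0,0,0,1],
  ],
)

```text
time_s: 13.8
ee_pos: [0.5274, 0.0657, 0.0685]
tool_rot: [[0.988, -0.158, -0.0], [-0.158, -0.988, -0.0], [-0.0, 0.0, -1.0]]
ft_force: [1.0, 1.6, 2.8]
finger_gap: -0.0
```

move_arm(
  increments=[
    [0,0,0.02,0,0,0,1],
    [0,0,0.02,0,0,0,1],
    [0,0,0.02,0,0,0,1],
    [0,0,0.02,0,0,0,1],
    [0,0,0.02,0,0,0,1],
    [0,0,0,0,0,0,1],
    [0,0,0,0,0,0,1],
    [0,0,0,0,0,0,1],
  ],
)

```text
time_s: 14.8
ee_pos: [0.5274, 0.0658, 0.066]
tool_rot: [[0.988, -0.158, -0.0], [-0.158, -0.988, -0.0], [-0.0, 0.0, -1.0]]
ft_force: [1.5, 1.5, 3.2]
finger_gap: 0.001
```

move_arm(
  increments=[
    [0,0,0.02,0,0,0,1],
    [0,0,0.02,0,0,0,1],
    [0,0,0.02,0,0,0,1],
    [0,0,0,0,0,0,1],
    [0,0,0,0,0,0,1],
    [0,0,0,0,0,0,1],
    [0,0,0,0,0,0,1],
    [0,0,0,0,0,0,1],
  ],
)

```text
time_s: 15.8
ee_pos: [0.5275, 0.0659, 0.0657]
tool_rot: [[0.988, -0.157, 0.001], [-0.157, -0.988, -0.0], [0.001, -0.0, -1.0]]
ft_force: [-2.4, 1.9, 14.3]
finger_gap: -0.002
```

The foot has landed: the force rose to 14 N at z = 65.7 mm, where 66 mm was expected. Retreating.

move_arm(
  increments=[
    [0,0,-0.05,0,0,0,1],
    [0,0,-0.1,0,0,0,1],
    [0,0,-0.3,0,0,0,1],
    [0,0,-0.8,0,0,0,1],
    [0,0,-1,0,0,0,1],
    [0,0,-1,0,0,0,1],
    [0,0,-1,0,0,0,1],
    [0,0,-1,0,0,0,1],
  ],
)

```text
time_s: 16.8
ee_pos: [0.5272, 0.0657, 0.1969]
tool_rot: [[0.987, -0.158, -0.0], [-0.158, -0.987, -0.0], [-0.0, 0.0, -1.0]]
ft_force: [-0.2, -0.4, 0.4]
finger_gap: -0.001
```

move_arm(
  increments=[
    [-1,0,-0.5,0,0,0,1],
    [-1,0,-0.5,0,0,0,1],
    [-1,0,0,0,0,0,1],
    [-1,0,0,0,0,0,1],
    [-1,0,0,0,0,0,1],
    [-1,0,0,0,0,0,1],
    [0,0,0,0,0,0,1],
    [0,0,0,0,0,0,1],
  ],
)

```text
time_s: 17.8
ee_pos: [0.3801, 0.0893, 0.2211]
tool_rot: [[0.987, -0.158, 0.001], [-0.158, -0.987, -0.0], [0.001, 0.0, -1.0]]
ft_force: [-0.4, 0.5, -0.6]
finger_gap: 0.001
```

```bash
python3 -c "
from g import *
show()
from plant import get_image
im=get_image('scene')[180:335,230:390,::-1].copy(); im=cv2.resize(im,None,fx=3.8,fy=3.8,interpolation=cv2.INTER_CUBIC)
for a,c in((0,(0,0,255)),(.06,(0,255,0))):
    u=(proj('scene',P2W(q[:3],[-.16*np.cos(a),0,.055+.16*np.sin(a)]))[0]-[230,180]+.5)*3.8; cv2.circle(im,tuple(int(v) for v in u),3,c,-1)
cv2.imwrite('pics/s5.png',im)
im=get_image('top')[170:250,300:450,::-1].copy(); im=cv2.resize(im,None,fx=5,fy=5,interpolation=cv2.INTER_CUBIC)
cv2.imwrite('pics/t5.png',im)"
```

```text
t 17.8 press-frame tcp [-158.1 -148.5  221.1] F [-0.4  0.5 -0.6] gap 0.0
tool in press [[-0.003, 1.0, 0.0], [1.0, 0.003, 0.001], [0.001, 0.0, -1.0]]
```

View pics/s5.png

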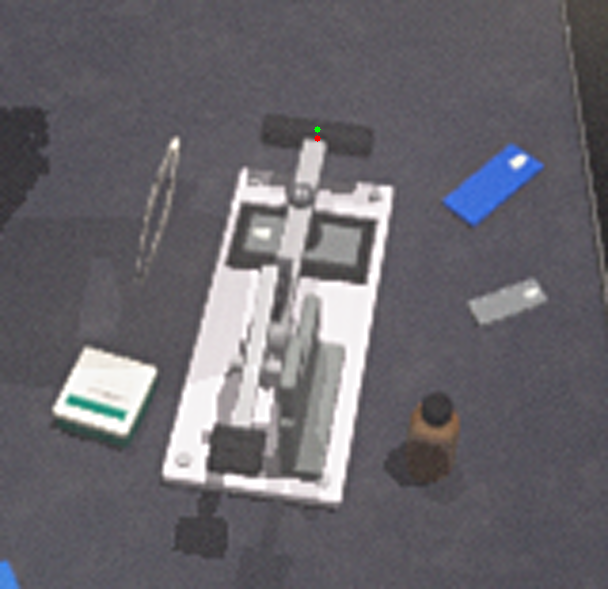

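View pics/t5.png

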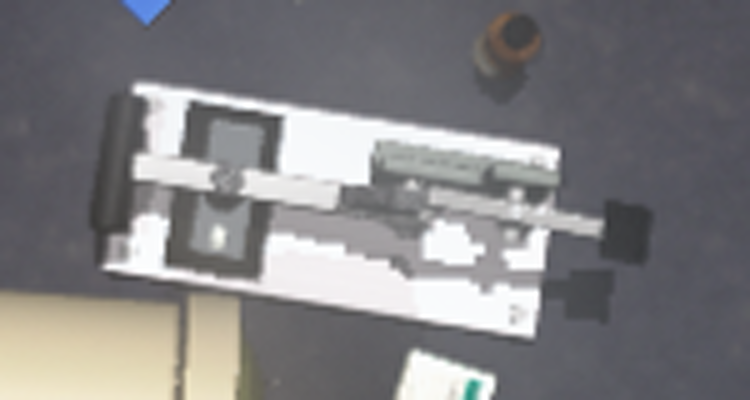

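```bash
python3 -c "
from plant import order
print(order.sign_off())"
```

```text
the job is handed in; nothing more can be done
None
```

The arm is down with its foot on the slide, the gripper is clear of everything, and I handed the job in at about 18 s. The sign-off reports no verdict.

- **Pawl:** I pressed the thumb pad with the shut fingertips until the force rose to about 18 N, with the pad about 16 mm down. That matches its stop, and pictures taken afterwards showed the pad down and the arm still up.
- **Arm:** I pushed the handle down along its arc at about 3–6 N. Contact with the slide came at a tip height of 65.7 mm, against an expected 66 mm. The force there was 14 N.
- **Last pictures:** The arm is level and the slide is on the bed under the foot. The bottle, box and forceps near the press look unmoved. I did not check the rack or the timer at the end, but the arm never went near them. The wrist force after retreating was about zero.
- **Weak spots:** The camera alone gives the final arm angle only to about ±0.03 rad. It read slightly above level, roughly 0.01 rad after correcting for the fit error. That it is within 0.02 rad therefore rests mainly on the contact height. I judged the slide's position by eye and did not measure it.

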